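# Fit the threaded temperature probe in the heater well

## Task

Pull the rubber stopper out of the heater's well and leave it in the steel tray. Then take the winged temperature probe from its stand, lower it upright into the well with the wing in line with the two grooves, and once its lugs have dropped into the thread gaps turn it clockwise by a little less than a quarter turn, without forcing it, so that its flange sits flush on the boss. Let go, and leave the plain rod and the flask where they stand.

Things in the scene. Friction and masses are not known exactly. Their poses are not given: they have to be found in the camera images.
- well_mouth (a point): Mouth of the deep threaded well, in the top of a round steel boss (72 mm across, top 100 mm above the bench): centre of the bore at boss top level, z up. Bore 25 mm across, 92 mm deep, 3.5 mm chamfer. Two short dark grooves in the boss top, either side of the mouth along this point's x axis, show the line of the two thread gaps deep inside. The probe screwed home has its flange flush on the boss.
- thread (a point): Centre of the thread in the well, at its flat top, 61 mm below the mouth; x along the gaps. Right-handed, two starts. A lug that misses its gap (it fits within 15 degrees, either way round) rests on the flat top, flange about 12 mm above the boss; through the gaps the flange drops to about 5 mm above it.
- heater: White bench heater, fixed, 180 (x) x 280 (y) mm, housing top 95 mm above the bench; origin on the bench under its middle; well at y = -60 mm. In its thread the probe, turned clockwise seen from above, sinks 0.08 mm per degree: the flange meets the boss after about 60 degrees from the gap line, and a hard stop comes at about 85 degrees. Stop turning at 70 to 80.
- stopper_grip (a point): Dark rubber stopper in the well at the start, loose: it lifts straight out. Round knob 22 mm across, 42 mm tall, on a flange 36 mm across, 5 mm thick, that rests on the boss; below it a plug 22 mm across reaches 18 mm down the well. Point on its axis 24 mm above the underside of the flange, half-way up the part that stands out, 42 mm above the plug's end.
- stopper: The same stopper; origin on its axis at the underside of the flange, z towards the knob.
- probe_grip (a point): Steel temperature probe, 160 g, hanging loose and upright in one of two white stands (which one varies). Head: flat wing 40 mm long (x), 12 mm thick (y), 44 mm tall (z), on a round flange 40 mm across, 6 mm thick. Point: centre of the wing, 28 mm above the flange's underside, 22 mm above its top. Screwed home, this point is 28 mm above the well mouth.
- probe_lugs (a point): Point on the probe's axis between its two thread lugs, 70 mm below the flange's underside. One lug on either side, in line with the wing (x), 23 mm across both, 5 mm thick.
- probe: The same probe; origin on its axis at the underside of the flange, x along the wing, z up. Below the flange: shank 23 mm across for 46 mm, then a neck 14 mm across, ending in a tapered tip 84 mm below the flange.
- stand_top_a (a point): White stand, fixed, that holds the probe: foot 70 mm across, tube 46 mm across, 96 mm tall, bore 27 mm. Centre of its top, where the probe's flange rests.
- stand_top_b (a point): The other white stand, the same, fixed, which holds the plain rod; centre of its top.
- tray_floor (a point): Square steel tray, 130 x 130 mm, walls 25 mm tall and 4 mm thick, fixed. Centre of its inner floor, 4 mm above the bench; sides along x and y.
- rod_center (a point): Bystander: plain steel rod, 130 mm long, round knob on top and no wings and no lugs, hanging in the other white stand. Point 22 mm above its flange.
- flask_center (a point): Bystander: small stoppered conical glass flask, 56 mm across, 91 mm tall, standing on the heater's other end, 135 mm from the well. Point 45 mm above its foot.

How it is judged:
By the outcome, as a careful person would: the job done as asked, in the order asked, and still so for the second after the job is handed in, with the robot touching nothing.
It also fails if it takes over 72 s, if anything falls off the work surface, if the arm or the gripper's body presses on something with over 40 N, if the wrist force passes 120 N, or if a joint passes its speed limit or range.

## Robot

A 7-joint arm with a two-finger parallel gripper is mounted at the origin on the work surface. World frame = base frame: x ahead of the robot, y to its left, z up, the work surface at z = 0. Lengths are in m, angles in rad, forces in N, time in s.
With the tool pointing down it reaches from about 0.425 to 0.925 m from the base axis. Payload 6.8 kg.
Tool frame: the origin (TCP) lies at the centre of the arm's flange, where the gripper is bolted on; the fingertips stand 173 mm ahead of it and the grasp point (between the pads) lies 155 mm ahead of it; z points along the fingers, y is the direction in which the jaws open and shut (so a half turn about z gives the same grasp; the last joint's range is limited). The gripper opens to 85 mm and grips with 20 to 120 N. Pads are 22 mm wide; open, the fingers measure 114 mm over their backs; the gripper's body (76 mm by 85 mm) begins 54 mm behind the grasp point. The pads swing forward as they close: fully open they stand 13 mm farther back than shut.
Start: joints at [-1.445, 0.477, 0.022, 1.555, -0.011, 1.109, -0.083], TCP at [0.156, 0.657, 0.405] pointing down, gripper open.
Joint ranges: [-2.96, 2.96], [-0.34, 2.1], [-1.41, 1.46], [0.24, 2.44], [-1.37, 4.51], [0.17, 1.92], [-2.96, 2.96]. Speed limits (rad/s): [2.39, 2.39, 3.14, 3.14, 3.14, 3.14, 3.14].

## Interface

Orientations are given as a rotation vector (axis times angle).
In Python, from bench import readout, grab_frame, camera_model, r gives the robot as it stands.
- The arm moves only by the tool apply_moves, never from a script. Its argument "deltas" is a list of rows, each an object with "xyz": the shift along the world's x, y, z in m, a list of three; "turn": the turn about the world's z in rad. In form: [{"xyz": [dx, dy, dz], "turn": turn}, ...]. A call has 1 to 12 rows; each row shifts and turns the commanded pose from where the row before left it; what a row does not reach is not made up. A row lasts 1/12 s, in which the tool goes at most 41.7 mm and 7.16 degrees, less where a joint would pass 70% of its speed; a pose out of reach is approached as far as the arm can. A call with a gripper value outside its range is refused whole. "claw" is the gripper's target within -1 to 1 (shut at 1, half-way at 0, fully open at -1), set as the call begins (left out, the last holds). The fingers move at their own pace and stop on an object; "squeeze" is the grip in N (left out, the last holds). Time passes only in rows, so rows that do not move let the fingers close. It gives the time, the measured TCP pose, the force and the opening at its end, in the units of the state.
- readout.get_obs(): the state, without advancing time (a new reading comes with each control period).
- grab_frame(name): name is "scene" or "top" or "wrist"; returns the picture (400x640x3 uint8, red, green, blue); there is no depth.
- camera_model(name): a dict with "intrinsics" (3x3 intrinsics, pixels), "R" (3x3) and "t" (3): a world point X has camera coordinates R X + t. Camera axes: x right, y down, z forward; pixel columns grow to the right and rows downward; lengths in m; the calibration is good to about 2 mm. The wrist camera is an equidistant fisheye: a pixel r from the principal point sees the ray r / f radians off the axis. A picture is of the moment at which its call begins: read the wrist's pose just before it. camera_model takes no time and is no camera call; for the wrist camera it gives the pose at the moment of the call.
- r.hand_in(): hands the job in, once; it reports no verdict.
The state is a dict: "clock": time; "joints": joint angles; "qvel": joint speeds; "tau": joint torques, N m; "tcp_pos": TCP position; "orientation": TCP orientation; "contact_force": force on the tool from outside, world axes, zero at the start; "moment": the same for the moment, N m; "grip_width": finger opening in m.
Only numpy, scipy, OpenCV 4.12 (cv2) and the standard library are available. Lean on these libraries where they do the work, as an engineer would, in place of code of your own. Each camera call takes 0.05 s, during which the arm holds its last target.

## Working session

There is one attempt and no reset: what is moved stays moved. The work goes in short steps, Python scripts to look and compute and a tool call to move; the robot and the scene stay as the last step left them, time stands still between calls to the robot, and variables do not carry over. Pictures are saved under pics/ and viewed, and the job is handed in when it is done.

Besides the shell and the picture viewer there is one more tool, called after "Request:" as a command line: name --argument value ..., lists and objects as JSON in quotes. apply_moves: Moves the arm, as the interface text tells. Its arguments: {"type":"object","properties":{"deltas":{"type":"array"},"claw":{"type":"number"},"squeeze":{"type":"number"}},"required":["deltas"]}

```bash
mkdir -p pics; ls
python3 - <<'E'
from bench import readout, grab_frame, camera_model, r
import cv2
print(readout.get_obs())
for n in ["scene","top","wrist"]:
    m=camera_model(n); print(n,m)
    f=grab_frame(n); cv2.imwrite(f"pics/{n}0.png",f[:,:,::-1])
E
```

```text
pics
{'clock': 0.0, 'joints': array([-1.44510772,  0.47778188,  0.02232682,  1.55644662, -0.01149511,
        1.10930312, -0.08309479]), 'qvel': array([ 2.15026281e-04,  1.08663605e-03, -6.82041598e-04, -1.51426155e-03,
       -7.71242494e-05,  5.62349896e-04,  9.61646931e-04]), 'tau': array([ 8.26536348e-05, -5.96450329e+01,  1.60799358e+00, -2.81199592e+01,
        1.24835011e-02,  9.56367032e-03,  4.13978611e-06]), 'tcp_pos': array([0.15629496, 0.65637065, 0.40373944]), 'orientation': array([-3.66325958e-01, -3.12008100e+00,  2.84187940e-03]), 'contact_force': array([0.40677124, 0.46670081, 0.75747114]), 'moment': array([-0.02736882,  0.03368887,  0.07574892]), 'grip_width': 0.08538051138372482}
scene {'intrinsics': array([[427.48399037,   0.        , 324.90605964],
       [  0.        , 427.48399037, 200.79627531],
       [  0.        ,   0.        ,   1.        ]]), 'R': array([[ 0.12622632,  0.99186684,  0.01634259],
       [ 0.82226152, -0.0953978 , -0.56105726],
       [-0.55493504,  0.08425808, -0.82761566]]), 't': array([-0.07377493, -0.39722007,  1.31489569])}
top {'intrinsics': array([[391.47742049,   0.        , 318.23761284],
       [  0.        , 391.47742049, 207.67421762],
       [  0.        ,   0.        ,   1.        ]]), 'R': array([[ 0.01380201, -0.99990314, -0.00179203],
       [-0.98651603, -0.01332488, -0.16312133],
       [ 0.16308165,  0.00401926, -0.98660439]]), 't': array([-0.00597295,  0.54538028,  0.93220518])}
wrist {'intrinsics': array([[309.70691629,   0.        , 319.81786466],
       [  0.        , 309.70691629, 200.37892467],
       [  0.        ,   0.        ,   1.        ]]), 'R': array([[ 2.31976427e-01,  9.72721388e-01,  1.95705530e-04],
       [ 9.26207257e-01, -2.20945112e-01,  3.05488747e-01],
       [ 2.97198679e-01, -7.06849241e-02, -9.52195666e-01]]), 't': array([-0.67561413, -0.03793617,  0.37936452])}
```

View pics/scene0.png

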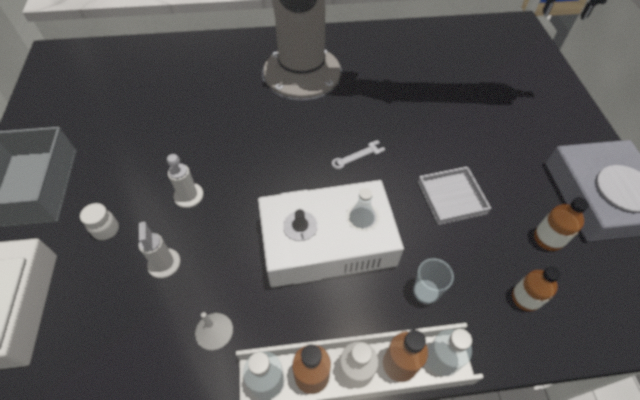

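View pics/top0.png

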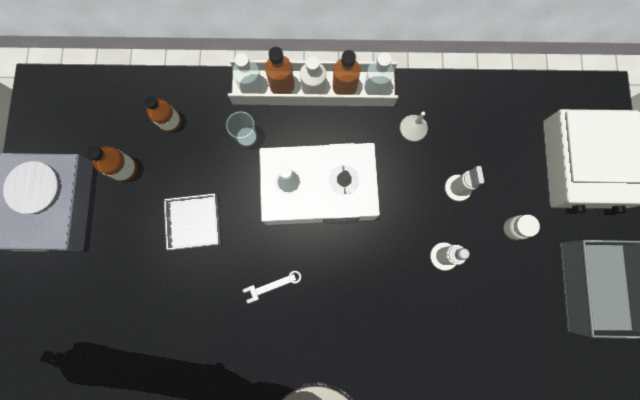

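View pics/wrist0.png

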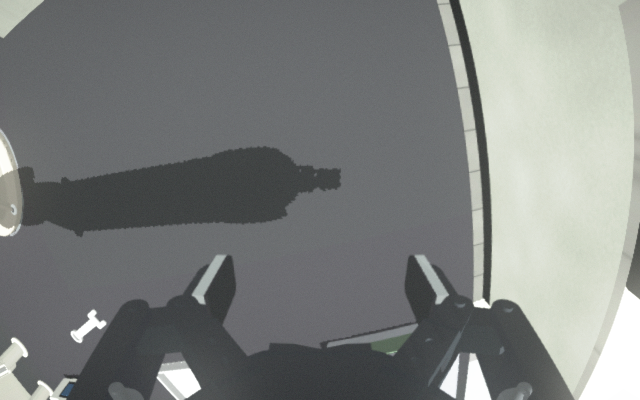

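```bash
cat > h.py <<'E'
import numpy as np, cv2
from bench import readout, grab_frame, camera_model, r
def ray(m,px):
    K=m["intrinsics"];R=m["R"];t=m["t"]
    d=np.linalg.inv(K)@np.array([px[0],px[1],1.]); return -R.T@t, R.T@d
def fray(m,px):
    K=m["intrinsics"]; v=np.array([px[0]-K[0,2],px[1]-K[1,2]]); rr=np.linalg.norm(v); th=rr/K[0,0]
    d=np.array([*(v/max(rr,1e-9)*np.sin(th)),np.cos(th)]); return -m["R"].T@m["t"], m["R"].T@d
def onz(m,px,z,fish=False):
    c,d=(fray if fish else ray)(m,px); return c+d*(z-c[2])/d[2]
def proj(m,X,fish=False):
    p=m["R"]@np.asarray(X)+m["t"];K=m["intrinsics"]
    if fish:
        rr=np.hypot(p[0],p[1]); th=np.arctan2(rr,p[2]); return np.array([K[0,2]+K[0,0]*th*p[0]/rr,K[1,2]+K[0,0]*th*p[1]/rr])
    q=K@p; return q[:2]/q[2]
def two(m1,p1,m2,p2):
    a,d=ray(m1,p1);b,e=ray(m2,p2); d/=np.linalg.norm(d);e/=np.linalg.norm(e)
    s=np.linalg.lstsq(np.c_[d,-e],b-a,rcond=None)[0]; P=a+s[0]*d;Q=b+s[1]*e
    return (P+Q)/2, np.linalg.norm(P-Q)
def crop(f,x0,y0,w,h,s,name): cv2.imwrite("pics/"+name,cv2.resize(f[y0:y0+h,x0:x0+w,::-1],None,fx=s,fy=s,interpolation=cv2.INTER_CUBIC))
E
python3 - <<'E'
import cv2,numpy as np
a=cv2.imread("pics/top0.png");b=cv2.imread("pics/scene0.png")
c=lambda f,x,y,w,h,s:cv2.resize(f[y:y+h,x:x+w],None,fx=s,fy=s,interpolation=cv2.INTER_CUBIC)
cv2.imwrite("pics/t1.png",c(a,250,135,150,100,5))
cv2.imwrite("pics/t2.png",c(a,425,155,80,120,5))
cv2.imwrite("pics/s1.png",c(b,250,175,160,110,5))
cv2.imwrite("pics/s2.png",c(b,120,140,100,145,4))
E
```

```text
(no output)
```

View pics/t1.png

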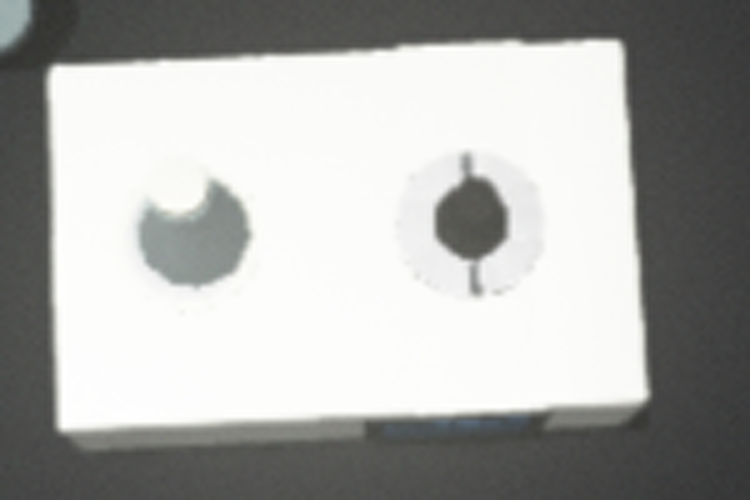

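View pics/t2.png

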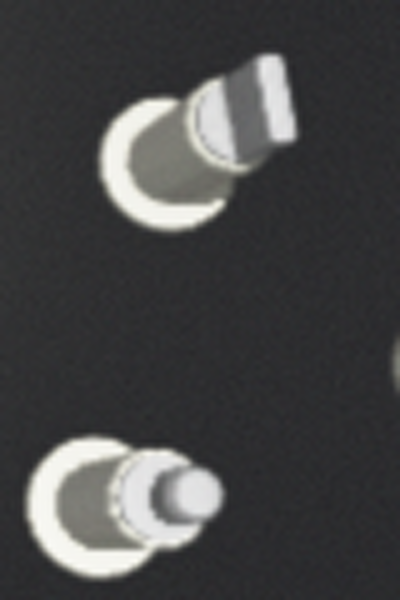

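View pics/s1.png

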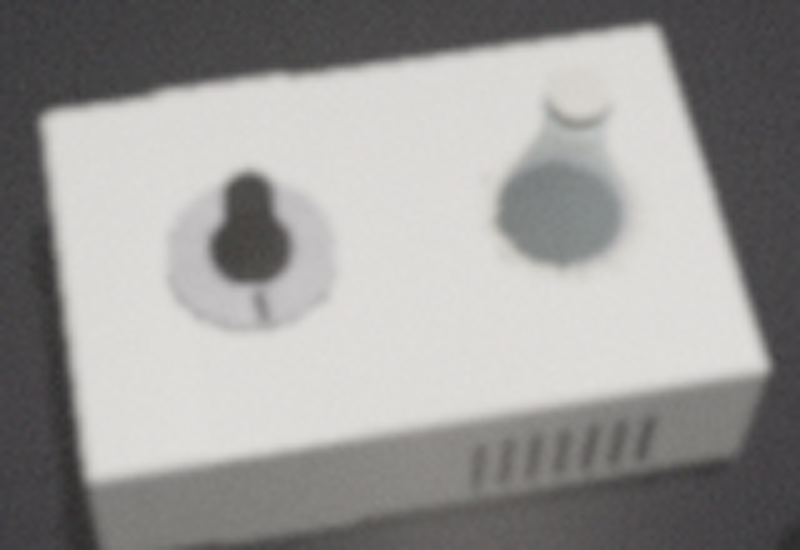

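View pics/s2.png

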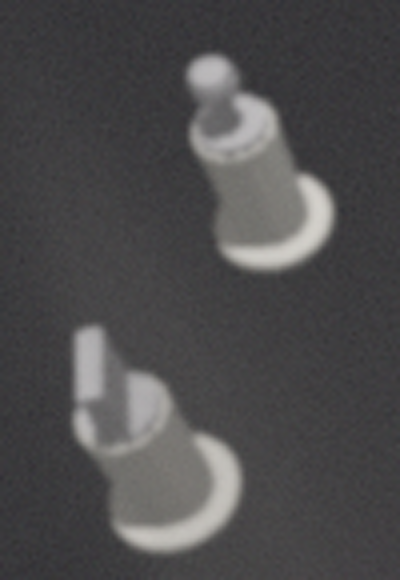

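Run:
```python
from h import *
T=camera_model("top");S=camera_model("scene")
a=cv2.imread("pics/top0.png");b=cv2.imread("pics/scene0.png")
u=lambda c,s,x,y:((c[0]+.5)/s-.5+x,(c[1]+.5)/s-.5+y)
print("boss",onz(T,u((471.5,223.5),5,250,135),.1), "scene boss",onz(S,u((251.5,253),5,250,175),.1))
g1=onz(T,u((466.5,160),5,250,135),.1);g2=onz(T,u((476,282),5,250,135),.1);print("groove",g1,g2,np.degrees(np.arctan2(*(g1-g2)[[1,0]])))
cs=[onz(T,u(p,5,250,135),.095) for p in [(48,66),(622,41),(649,399),(60,430)]]
print("heater corners",cs,np.mean(cs,0)); 
for i,j in((0,1),(1,2),(2,3),(3,0)): d=cs[j]-cs[i];print(np.linalg.norm(d),np.degrees(np.arctan2(d[1],d[0])))
sc=[onz(S,u(p,5,250,175),.095) for p in [(42,114),(660,27),(769,370),(88,480)]]
print("scene corners",sc,np.mean(sc,0))
# probe wing top
g=cv2.cvtColor(a,cv2.COLOR_BGR2GRAY)[160:190,470:490].astype(int)
m=(cv2.cvtColor(a,cv2.COLOR_BGR2GRAY)>150).astype(np.uint8); m[:, :476]=0; m[:,490:]=0; m[:164]=0;m[186:]=0
n,l,st,ce=cv2.connectedComponentsWithStats(m); print(st,ce)
k=1+np.argmax(st[1:,4]); cnt=cv2.findContours((l==k).astype(np.uint8),0,2)[0][0]; R=cv2.minAreaRect(cnt);print(R)
print("wing",onz(T,R[0],.146), [onz(T,p,.146)for p in cv2.boxPoints(R)])
w2=[onz(S,u(p,4,120,140),.146) for p in [(75,335),(103,328),(103,397),(77,402)]]
print("scene wing",np.mean(w2,0),w2)
print("stand foot a top", onz(T,u((168,164),5,425,155),.006))
# tray
print("tray",np.mean([onz(T,p,.029) for p in [(164,198),(216,194),(219,246),(166,250)]],0))
```

```text
boss [ 0.60557451 -0.05889913  0.1       ] scene boss [ 0.60654504 -0.05698937  0.1       ]
groove [ 0.63673301 -0.05640869  0.1       ] [ 0.57716689 -0.06111929  0.1       ] 4.52163892231714
heater corners [array([0.68248609, 0.14661302, 0.095     ]), array([ 0.69881394, -0.13210193,  0.095     ]), array([ 0.5229825 , -0.14317342,  0.095     ]), array([0.50447994, 0.13412146, 0.095     ])] [0.60219062 0.00136478 0.095     ]
0.2791928021892408 -86.64729458474629
0.1761796596636339 -176.39704149761815
0.27791149024764866 93.8174149297345
0.1784439047330269 4.0141429155597885
scene corners [array([ 0.5225022, -0.1411272,  0.095    ]), array([0.50667405, 0.1375911 , 0.095     ]), array([0.68319267, 0.14683911, 0.095     ]), array([ 0.69909568, -0.13011485,  0.095     ])] [0.60286615 0.00329704 0.095     ]
[[     0      0    640    400 255910]
 [   476    166      8     17     90]] [[319.44369114 199.50896409]
 [479.61111111 174.01111111]]
((479.5192565917969, 174.09616088867188), (16.86598777770996, 5.295135498046875), 78.69007110595703)
wing [ 0.61065455 -0.36297642  0.146     ] [array([ 0.62864042, -0.35429608,  0.146     ]), array([ 0.63123363, -0.36621141,  0.146     ]), array([ 0.59278834, -0.37159901,  0.146     ]), array([ 0.59022956, -0.35976565,  0.146     ])]
scene wing [ 0.61134864 -0.36142616  0.146     ] [array([ 0.59329364, -0.37026175,  0.146     ]), array([ 0.59080196, -0.35723248,  0.146     ]), array([ 0.62998809, -0.35315726,  0.146     ]), array([ 0.63131088, -0.36505314,  0.146     ])]
stand foot a top [ 0.61053417 -0.36383592  0.006     ]
tray [0.50779079 0.32139108 0.029     ]
```

Request:
apply_moves --deltas '[{"xyz": [0.0205, -0.0325, 0], "turn": 0.0167}, {"xyz": [0.0205, -0.0325, 0], "turn": 0.0167}, {"xyz": [0.0205, -0.0325, 0], "turn": 0.0167}, {"xyz": [0.0205, -0.0325, 0], "turn": 0.0167}, {"xyz": [0.0205, -0.0325, 0], "turn": 0.0167}, {"xyz": [0.0205, -0.0325, 0], "turn": 0.0167}, {"xyz": [0.0205, -0.0325, 0], "turn": 0.0167}, {"xyz": [0.0205, -0.0325, 0], "turn": 0.0167}, {"xyz": [0.0205, -0.0325, 0], "turn": 0.0167}, {"xyz": [0.0205, -0.0325, 0], "turn": 0.0167}, {"xyz": [0.0205, -0.0325, 0], "turn": 0.0167}]' --claw -1 --squeeze 40

```text
clock: 1.07
tcp_pos: [0.3824, 0.2973, 0.4047]
orientation: [-0.077, -3.141, -0.0]
contact_force: [0.6, -0.2, 0.5]
grip_width: 0.0854
```

Request:
apply_moves --deltas '[{"xyz": [0.0205, -0.0325, 0], "turn": 0.0167}, {"xyz": [0.0205, -0.0325, 0], "turn": 0.0167}, {"xyz": [0.0205, -0.0325, 0], "turn": 0.0167}, {"xyz": [0.0205, -0.0325, 0], "turn": 0.0167}, {"xyz": [0.0205, -0.0325, 0], "turn": 0.0167}, {"xyz": [0.0205, -0.0325, 0], "turn": 0.0167}, {"xyz": [0.0205, -0.0325, 0], "turn": 0.0167}, {"xyz": [0.0205, -0.0325, 0], "turn": 0.0167}, {"xyz": [0.0205, -0.0325, 0], "turn": 0.0167}, {"xyz": [0.0205, -0.0325, 0], "turn": 0.0167}, {"xyz": [0.0205, -0.0325, 0], "turn": 0.0167}, {"xyz": [0, 0, 0], "turn": 0}]'

```text
clock: 2.07
tcp_pos: [0.6091, -0.0664, 0.4048]
orientation: [-0.196, 3.134, -0.008]
contact_force: [0.1, -1.0, 1.1]
grip_width: 0.0854
```

```bash
cat > look.py <<'E'
from h import *
import sys
o=readout.get_obs()
from scipy.spatial.transform import Rotation as Ro
R=Ro.from_rotvec(o["orientation"]).as_matrix()
print(o["clock"],o["tcp_pos"],"q",np.round(o["joints"],3),"jaw",np.degrees(np.arctan2(R[1,1],R[0,1])),"z",R[:,2],"F",o["contact_force"],"w",o["grip_width"])
import pickle
m=camera_model("wrist"); f=grab_frame("wrist"); n=sys.argv[1]
cv2.imwrite(f"pics/{n}.png",f[:,:,::-1]); pickle.dump(m,open(f"pics/{n}.pkl","wb"))
E
python3 look.py w1
```

```text
2.0667 [ 0.60913768 -0.06636677  0.40482862] q [-0.285  0.389  0.382  1.733 -0.158  1.049  1.846] jaw 97.16214688906992 z [ 0.00208854 -0.00513373 -0.99998464] F [ 0.13495347 -0.98417046  1.11744952] w 0.08540101688400667
```

View pics/w1.png

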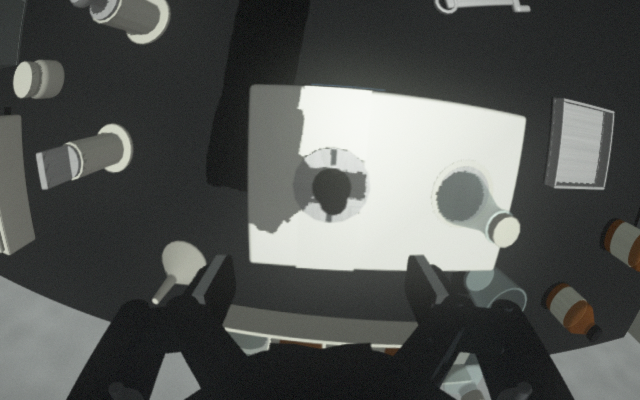

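Request:
apply_moves --deltas '[{"xyz": [0, 0, 0], "turn": 0}, {"xyz": [0, 0, 0], "turn": 0}]'

```text
clock: 2.28
tcp_pos: [0.607, -0.0571, 0.4043]
orientation: [0.212, -3.133, -0.001]
contact_force: [-0.8, -0.1, -0.1]
grip_width: 0.0854
```

```bash
python3 look.py w2
python3 - <<'E'
from h import *
f=cv2.imread("pics/w2.png"); cv2.imwrite("pics/w2c.png",cv2.resize(f[130:240,270:400],None,fx=6,fy=5.4,interpolation=cv2.INTER_CUBIC)[:,:])
cv2.imwrite("pics/w2c.png",cv2.resize(f[130:240,270:400],None,fx=5,fy=5,interpolation=cv2.INTER_CUBIC))
cv2.imwrite("pics/w2p.png",cv2.resize(f[110:200,25:140],None,fx=5,fy=5,interpolation=cv2.INTER_CUBIC))
E
```

```text
2.2833 [ 0.60703449 -0.05711519  0.40428541] q [-0.293  0.384  0.374  1.739 -0.16   1.05   1.842] jaw 97.72638107700497 z [-1.07297004e-03  8.21566415e-04 -9.99999087e-01] F [-0.78526514 -0.09897441 -0.1049015 ] w 0.08538107593550766
```

View pics/w2c.png

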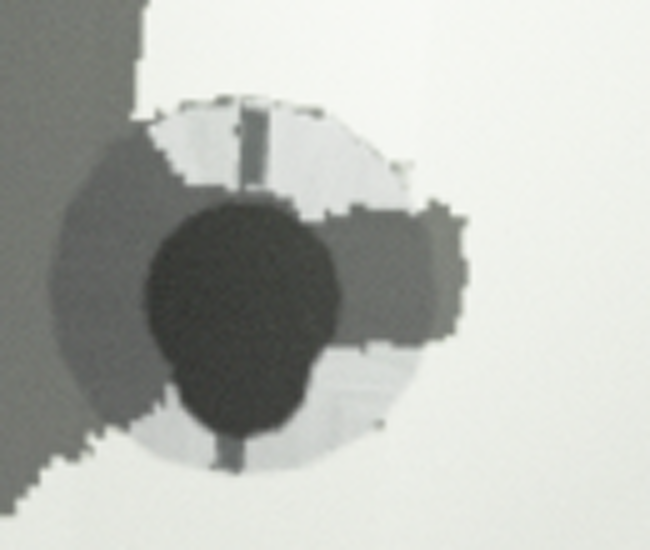

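View pics/w2p.png

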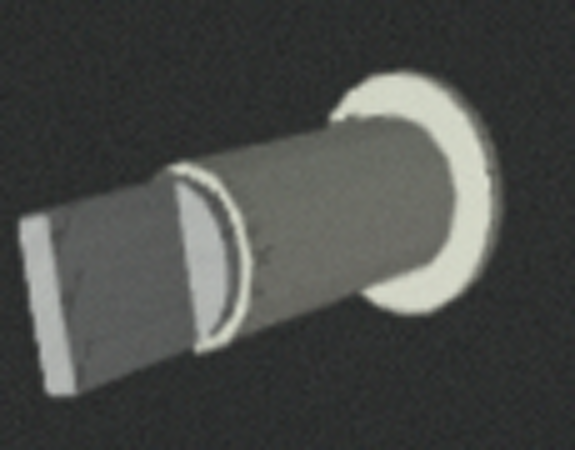

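Run:
```python
from h import *; import pickle
m=pickle.load(open("pics/w2.pkl","rb"))
u=lambda c,s,x,y:((c[0]+.5)/s-.5+x,(c[1]+.5)/s-.5+y)
print("boss",onz(m,u((243,286),5,270,130),.1,True))
print([onz(m,u(p,5,270,130),.1,True) for p in[(50,286),(436,286),(243,98),(243,474)]])
a=onz(m,u((254,148),5,270,130),.1,True);b=onz(m,u((229,455),5,270,130),.1,True);print("groove",a,b,np.degrees(np.arctan2(*(b-a)[[1,0]])))
w=[onz(m,u(p,5,25,110),.146,True) for p in[(20,216),(45,214),(76,393),(48,393)]];print("wing",np.mean(w,0),w)
d=w[2]-w[1];print(np.degrees(np.arctan2(d[1],d[0])));d=w[3]-w[0];print(np.degrees(np.arctan2(d[1],d[0])))
```

```text
boss [ 0.60238421 -0.05719792  0.1       ]
[array([ 0.60704869, -0.0924026 ,  0.1       ]), array([ 0.59758941, -0.02203105,  0.1       ]), array([ 0.567997  , -0.06180905,  0.1       ]), array([ 0.63914022, -0.05228442,  0.1       ])]
groove [ 0.57671819 -0.05865271  0.1       ] [ 0.63563326 -0.05543209  0.1       ] 3.1289886291504247
wing [ 0.60803178 -0.36085305  0.146     ] [array([ 0.5892062 , -0.36841275,  0.146     ]), array([ 0.58825686, -0.35841648,  0.146     ]), array([ 0.62670247, -0.35272701,  0.146     ]), array([ 0.62796158, -0.36385593,  0.146     ])]
8.417970810962096
6.705988599206856
```

Request:
apply_moves --deltas '[{"xyz": [-0.001, 0, -0.03], "turn": 0}, {"xyz": [-0.001, 0, -0.03], "turn": 0}, {"xyz": [0, 0, -0.03], "turn": 0}, {"xyz": [0, 0, -0.02], "turn": 0}, {"xyz": [0, 0, -0.01], "turn": 0}, {"xyz": [0, 0, 0], "turn": 0}, {"xyz": [0, 0, 0], "turn": 0}]'

```text
clock: 2.92
tcp_pos: [0.6056, -0.0576, 0.2852]
orientation: [-0.211, 3.134, 0.0]
contact_force: [-0.4, -0.1, 0.4]
grip_width: 0.0851
```

Request:
apply_moves --deltas '[{"xyz": [0, 0, 0], "turn": 0}, {"xyz": [0, 0, 0], "turn": 0}, {"xyz": [0, 0, 0], "turn": 0}, {"xyz": [0, 0, 0], "turn": 0}, {"xyz": [0, 0, 0], "turn": 0}, {"xyz": [0, 0, 0], "turn": 0}, {"xyz": [0, 0, 0], "turn": 0}, {"xyz": [0, 0, 0], "turn": 0}]' --claw 1

```text
clock: 3.58
tcp_pos: [0.6055, -0.0584, 0.2853]
orientation: [-0.209, 3.134, 0.0]
contact_force: [-1.1, 0.1, 6.2]
grip_width: 0.0213
```

```bash
python3 look.py w3
```

```text
3.5833 [ 0.60554794 -0.05838823  0.28529847] q [-0.254  0.52   0.331  1.841 -0.224  0.817  1.895] jaw 97.6480069160569 z [ 6.00374475e-04  2.51793202e-04 -9.99999788e-01] F [-1.08794717  0.12776738  6.23158295] w 0.02127239615195871
```

View pics/w3.png

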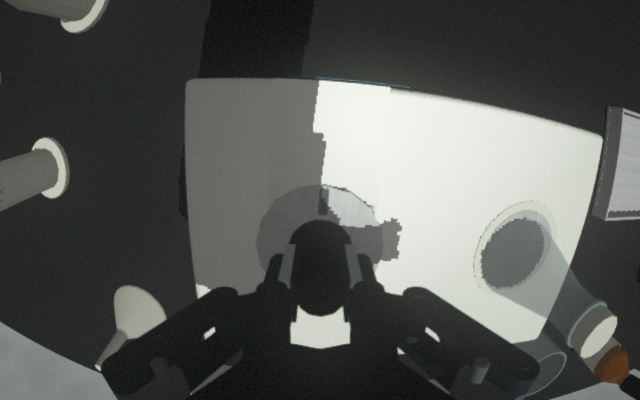

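Request:
apply_moves --deltas '[{"xyz": [0, 0, 0.015], "turn": 0}, {"xyz": [0, 0, 0.03], "turn": 0}, {"xyz": [0, 0, 0.035], "turn": 0}, {"xyz": [0, 0, 0.035], "turn": 0}, {"xyz": [0, 0, 0.03], "turn": 0}, {"xyz": [-0.003, 0.01, 0], "turn": 0}, {"xyz": [-0.006, 0.025, 0], "turn": 0}, {"xyz": [-0.01, 0.038, 0], "turn": 0}, {"xyz": [-0.01, 0.038, 0], "turn": 0}, {"xyz": [-0.01, 0.038, 0], "turn": 0}, {"xyz": [-0.01, 0.038, 0], "turn": 0}, {"xyz": [-0.01, 0.038, 0], "turn": 0}]'

```text
clock: 4.63
tcp_pos: [0.5454, 0.1683, 0.4294]
orientation: [0.209, -3.134, -0.0]
contact_force: [0.3, -0.2, -0.4]
grip_width: 0.0214
```

Request:
apply_moves --deltas '[{"xyz": [-0.01, 0.038, 0], "turn": 0}, {"xyz": [-0.01, 0.038, 0], "turn": 0}, {"xyz": [-0.01, 0.038, -0.01], "turn": 0}, {"xyz": [-0.005, 0.025, -0.03], "turn": 0}, {"xyz": [-0.004, 0.012, -0.03], "turn": 0}, {"xyz": [0, 0, -0.03], "turn": 0}, {"xyz": [0, 0, -0.02], "turn": 0}, {"xyz": [0, 0, -0.01], "turn": 0}, {"xyz": [0, 0, 0], "turn": 0}]'

```text
clock: 5.38
tcp_pos: [0.5065, 0.3171, 0.2971]
orientation: [0.209, -3.131, 0.005]
contact_force: [0.3, 0.0, 0.2]
grip_width: 0.0208
```

```bash
python3 look.py w4
python3 - <<'E'
from h import *
f=grab_frame("top");crop(f,140,150,300,100,2.6,"t4.png")
f=grab_frame("scene");crop(f,250,150,260,130,3,"s4.png")
E
```

```text
5.3833 [0.50651337 0.31710415 0.29705707] q [-0.818  0.478  0.202  1.851 -0.125  0.83   1.151] jaw 97.64943800014784 z [-0.00377838 -0.00320675 -0.99998772] F [0.25783926 0.04262111 0.21931438] w 0.020758305843345357
```

View pics/w4.png

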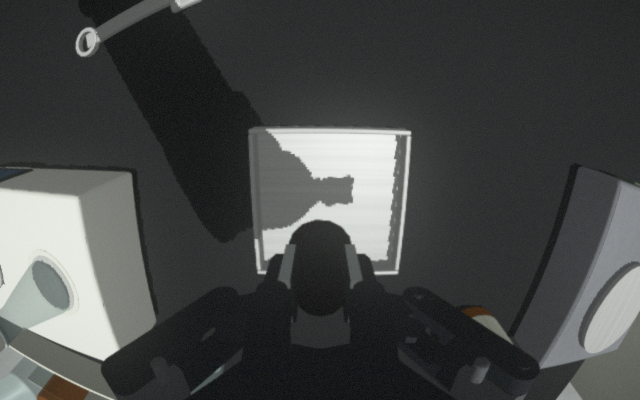

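View pics/s4.png

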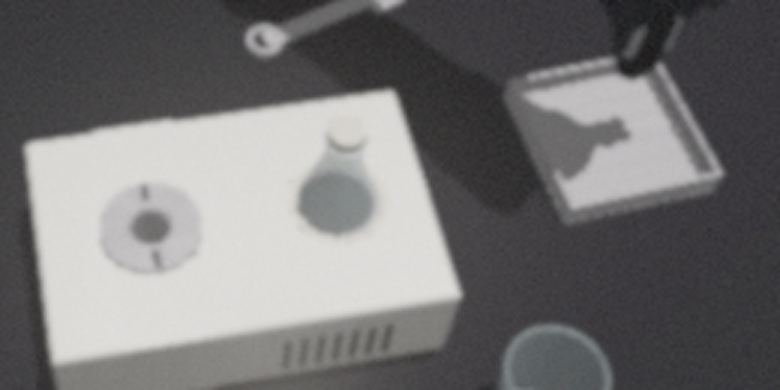

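View pics/t4.png

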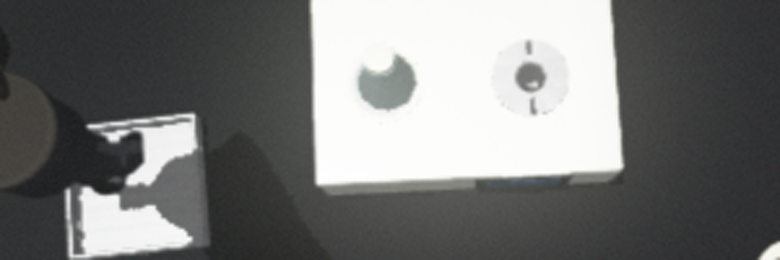

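Run:
```python
from h import *; import pickle
m=pickle.load(open("pics/w4.pkl","rb"))
c=[onz(m,p,.029,True) for p in[(249,130),(411,131),(398,272),(258,274)]];print("tray",np.mean(c,0),c)
T=camera_model("top");S=camera_model("scene")
f=grab_frame("top");crop(f,320,155,50,50,12,"t5.png")
f=grab_frame("scene");crop(f,275,200,55,50,12,"s5.png")
```

```text
tray [0.50711675 0.32612324 0.029     ] [array([0.45293011, 0.255428  , 0.029     ]), array([0.43626575, 0.38081504, 0.029     ]), array([0.5604492 , 0.39675912, 0.029     ]), array([0.57882192, 0.27149081, 0.029     ])]
```

View pics/t5.png

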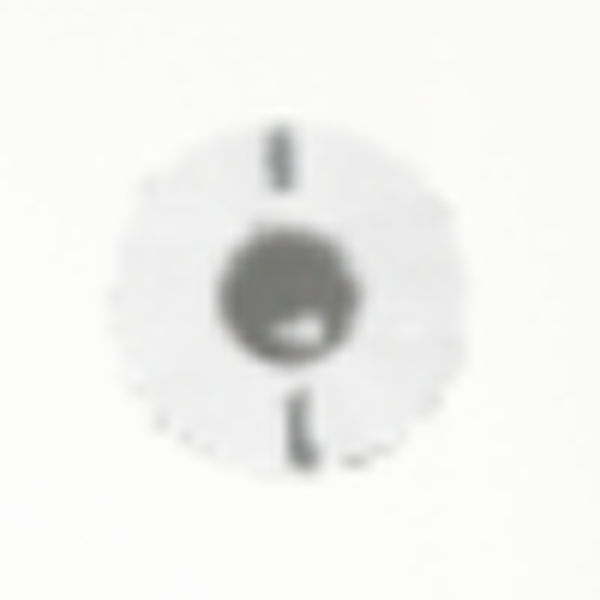

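View pics/s5.png

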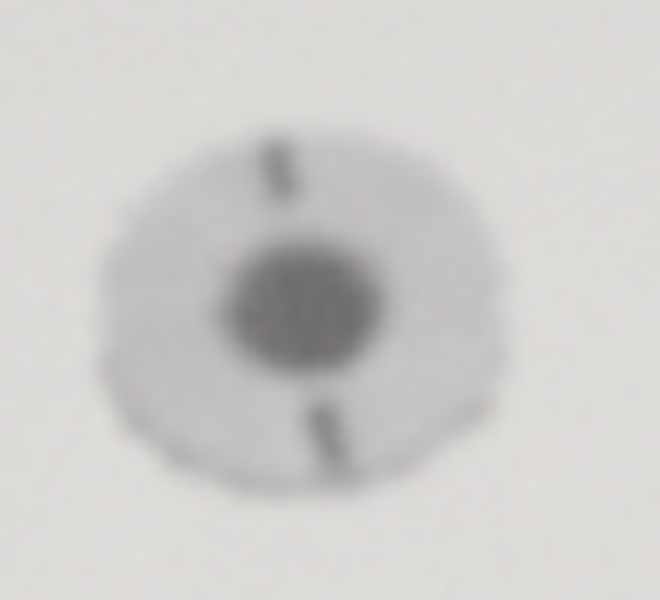

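Run:
```python
from h import *
T=camera_model("top");S=camera_model("scene")
u=lambda c,s,x,y:((c[0]+.5)/s-.5+x,(c[1]+.5)/s-.5+y)
for n,M,o,ps in(("top",T,(320,155),[(290,295),(290,297),(280,158),(300,430)]),("scene",S,(275,200),[(303,307),(302,310),(277,168),(327,437)])):
    P=[onz(M,u(p,12,*o),.1) for p in ps]; d=P[2]-P[3]; print(n,P,(P[2]+P[3])/2,np.degrees(np.arctan2(d[1],d[0]))%180)
print(two(T,u((290,295),12,320,155),S,u((303,307),12,275,200)))
```

```text
top [array([ 0.6059959 , -0.05844152,  0.1       ]), array([ 0.60558877, -0.05844282,  0.1       ]), array([ 0.63399667, -0.05635854,  0.1       ]), array([ 0.57867055, -0.06050311,  0.1       ])] [ 0.60633361 -0.05843083  0.1       ] 4.284126035398378
scene [array([ 0.60633773, -0.05719635,  0.1       ]), array([ 0.60692079, -0.05742526,  0.1       ]), array([ 0.57734018, -0.05908337,  0.1       ]), array([ 0.63254413, -0.05554422,  0.1       ])] [ 0.60494215 -0.0573138   0.1       ] 3.6682341426492258
(array([ 0.60611348, -0.05782253,  0.09975645]), np.float64(0.0012724924911448256))
```

Request:
apply_moves --deltas '[{"xyz": [0.001, 0.003, -0.03], "turn": 0}, {"xyz": [0, 0.002, -0.025], "turn": 0}, {"xyz": [0, 0, -0.015], "turn": 0}, {"xyz": [0, 0, -0.008], "turn": 0}, {"xyz": [0, 0, 0], "turn": 0}, {"xyz": [0, 0, -0.006], "turn": 0}, {"xyz": [0, 0, -0.002], "turn": 0}, {"xyz": [0, 0, 0], "turn": 0}, {"xyz": [0, 0, 0], "turn": 0}]'

```text
clock: 6.38
tcp_pos: [0.5087, 0.3228, 0.2145]
orientation: [-0.209, 3.134, 0.001]
contact_force: [0.6, -0.5, -1.5]
grip_width: 0.021
```

Request:
apply_moves --deltas '[{"xyz": [0, 0, -0.004], "turn": 0}, {"xyz": [0, 0, -0.002], "turn": 0}, {"xyz": [0, 0, 0], "turn": 0}, {"xyz": [0, 0, 0], "turn": 0}]'

```text
clock: 6.72
tcp_pos: [0.5083, 0.3226, 0.2076]
orientation: [0.21, -3.134, 0.0]
contact_force: [-0.3, -0.0, -0.7]
grip_width: 0.0212
```

Request:
apply_moves --deltas '[{"xyz": [0, 0, -0.001], "turn": 0}, {"xyz": [0, 0, 0], "turn": 0}, {"xyz": [0, 0, 0], "turn": 0}]'

```text
clock: 6.97
tcp_pos: [0.5085, 0.3227, 0.2073]
orientation: [-0.209, 3.135, 0.0]
contact_force: [-2.0, -0.9, 5.4]
grip_width: 0.0211
```

Request:
apply_moves --deltas '[{"xyz": [0, 0, 0], "turn": 0}, {"xyz": [0, 0, 0], "turn": 0}, {"xyz": [0, 0, 0], "turn": 0}, {"xyz": [0, 0, 0], "turn": 0}, {"xyz": [0, 0, 0], "turn": 0}, {"xyz": [0, 0, 0], "turn": 0}]' --claw -0.5

```text
clock: 7.47
tcp_pos: [0.5084, 0.3226, 0.2066]
orientation: [0.21, -3.134, 0.0]
contact_force: [-0.9, 0.1, 1.1]
grip_width: 0.064
```

Request:
apply_moves --deltas '[{"xyz": [0, 0, 0.02], "turn": 0}, {"xyz": [0, 0, 0.035], "turn": 0}, {"xyz": [0, 0, 0.04], "turn": 0}, {"xyz": [0, 0, 0.04], "turn": 0}, {"xyz": [0, 0, 0.04], "turn": 0}, {"xyz": [0, 0, 0.025], "turn": 0}]'

```text
clock: 7.97
tcp_pos: [0.5089, 0.3226, 0.4113]
orientation: [-0.209, 3.131, 0.005]
contact_force: [1.0, 0.6, -0.0]
grip_width: 0.0643
```

```bash
python3 look.py w5
```

```text
7.9667 [0.50893558 0.32264667 0.41126071] q [-0.848  0.354  0.232  1.743 -0.092  1.05   1.119] jaw 97.63224843764712 z [ 0.0039278   0.00318231 -0.99998722] F [ 1.03551934  0.60744513 -0.0086749 ] w 0.06431029107306724
```

View pics/w5.png

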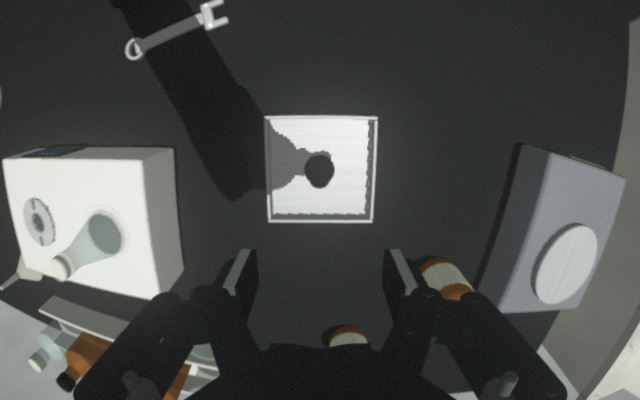

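Request:
apply_moves --deltas '[{"xyz": [0.0057, -0.02, 0], "turn": 0}, {"xyz": [0.0057, -0.038, 0], "turn": 0}, {"xyz": [0.0057, -0.038, 0], "turn": 0}, {"xyz": [0.0057, -0.038, 0], "turn": 0}, {"xyz": [0.0057, -0.038, 0], "turn": 0}, {"xyz": [0.0057, -0.038, 0], "turn": 0}, {"xyz": [0.0057, -0.038, 0], "turn": 0}, {"xyz": [0.0057, -0.038, 0], "turn": 0}, {"xyz": [0.0057, -0.038, 0], "turn": 0}, {"xyz": [0.0057, -0.038, 0], "turn": 0}]'

```text
clock: 8.85
tcp_pos: [0.5651, -0.0412, 0.4065]
orientation: [0.21, -3.135, -0.0]
contact_force: [0.2, 0.1, -1.0]
grip_width: 0.0642
```

Request:
apply_moves --deltas '[{"xyz": [0.0057, -0.038, 0], "turn": 0}, {"xyz": [0.0057, -0.038, 0], "turn": 0}, {"xyz": [0.0057, -0.038, 0], "turn": 0}, {"xyz": [0.0057, -0.038, 0], "turn": 0}, {"xyz": [0.0057, -0.038, 0], "turn": 0}, {"xyz": [0.0057, -0.038, 0], "turn": 0}, {"xyz": [0.0057, -0.038, 0], "turn": 0}, {"xyz": [0.0057, -0.038, 0], "turn": 0}, {"xyz": [0, -0.018, 0], "turn": 0}, {"xyz": [0, 0, 0], "turn": 0}, {"xyz": [0, 0, 0], "turn": 0}, {"xyz": [0, 0, 0], "turn": 0}]'

```text
clock: 9.85
tcp_pos: [0.6113, -0.3602, 0.4061]
orientation: [0.211, -3.134, -0.002]
contact_force: [-0.2, 0.4, 0.1]
grip_width: 0.0642
```

```bash
python3 look.py w6
python3 - <<'E'
from h import *
f=cv2.imread("pics/w6.png"); cv2.imwrite("pics/w6c.png",cv2.resize(f[130:260,260:400],None,fx=5,fy=4.5,interpolation=cv2.INTER_CUBIC))
E
```

```text
9.85 [ 0.61129265 -0.36019471  0.4060685 ] q [ 0.157  0.565  0.442  1.482 -0.254  1.153  2.348] jaw 97.70966635620115 z [-4.89231982e-04  1.45140504e-03 -9.99998827e-01] F [-0.19610041  0.39072677  0.09932518] w 0.0641783248395609
```

View pics/w6.png

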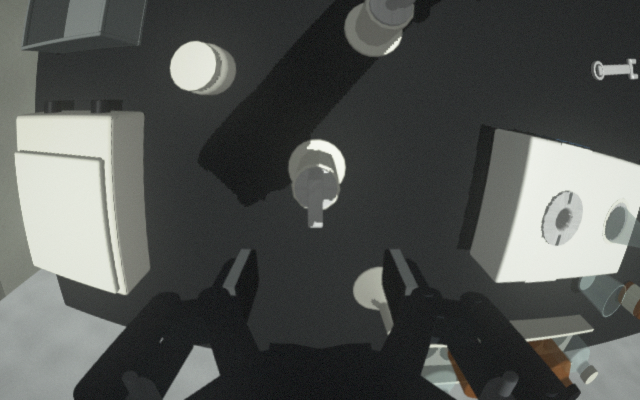

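View pics/w6c.png

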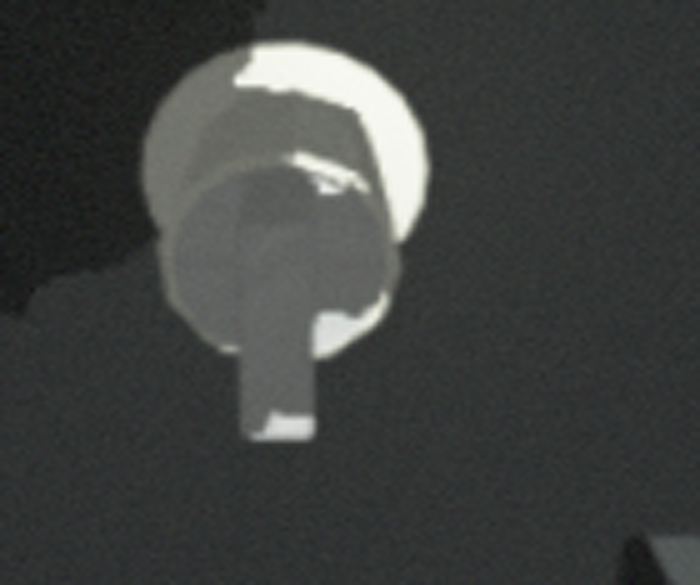

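Run:
```python
from h import *; import pickle
m=pickle.load(open("pics/w6.pkl","rb"))
for n,p in(("end",(315.4,227.4)),("endL",(308,227.4)),("endR",(323,227.4)),("flangebottom",(316.5,209))): 
    print(n,onz(m,p,.146 if n[:3]=="end" else .102,True))
R=np.array([0.9911,0.1331]); print("expected end",np.array([.6105,-.362])+.020*R)
# edges directions: wing left edge crop (240,360)-(241,432) ; 
a=onz(m,(260+58/1.,0),.146,True)
```

```text
end [ 0.62850855 -0.35939038  0.146     ]
endL [ 0.6293046  -0.36527373  0.146     ]
endR [ 0.62770065 -0.35334996  0.146     ]
flangebottom [ 0.62827078 -0.35883013  0.102     ]
expected end [ 0.630322 -0.359338]
```

Request:
apply_moves --deltas '[{"xyz": [-0.001, 0, -0.03], "turn": 0}, {"xyz": [0, 0, -0.03], "turn": 0}, {"xyz": [0, 0, -0.03], "turn": 0}, {"xyz": [0, 0, -0.02], "turn": 0}, {"xyz": [0, 0, -0.01], "turn": 0}, {"xyz": [0, 0, -0.005], "turn": 0}, {"xyz": [0, 0, 0], "turn": 0}, {"xyz": [0, 0, 0], "turn": 0}]'

```text
clock: 10.57
tcp_pos: [0.6106, -0.3612, 0.2831]
orientation: [-0.211, 3.133, -0.001]
contact_force: [-0.1, -0.3, 0.3]
grip_width: 0.0639
```

Request:
apply_moves --deltas '[{"xyz": [0, 0, 0], "turn": 0}, {"xyz": [0, 0, 0], "turn": 0}, {"xyz": [0, 0, 0], "turn": 0}, {"xyz": [0, 0, 0], "turn": 0}, {"xyz": [0, 0, 0], "turn": 0}, {"xyz": [0, 0, 0], "turn": 0}, {"xyz": [0, 0, 0], "turn": 0}, {"xyz": [0, 0, 0], "turn": 0}]' --claw 1 --squeeze 60

```text
clock: 11.23
tcp_pos: [0.6101, -0.3619, 0.2825]
orientation: [-0.209, 3.133, -0.002]
contact_force: [0.2, -2.0, 5.0]
grip_width: 0.0115
```

```bash
python3 look.py w7
python3 - <<'E'
from h import *
f=cv2.imread("pics/w7.png"); cv2.imwrite("pics/w7c.png",cv2.resize(f[170:350,220:420],None,fx=3.5,fy=3.2,interpolation=cv2.INTER_CUBIC))
E
```

```text
11.2333 [ 0.61013735 -0.36188356  0.28251475] q [ 0.187  0.682  0.396  1.583 -0.306  0.937  2.39 ] jaw 97.63697881598898 z [ 0.00122986 -0.00104908 -0.99999869] F [ 0.19433087 -2.03140986  5.0472308 ] w 0.011525342119580359
```

View pics/w7c.png

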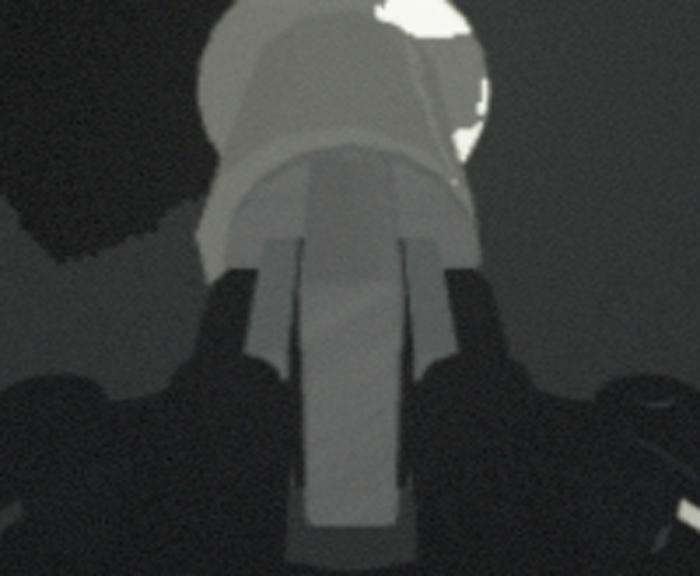

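Request:
apply_moves --deltas '[{"xyz": [0, 0, 0.015], "turn": 0}, {"xyz": [0, 0, 0.03], "turn": 0}, {"xyz": [0, 0, 0.035], "turn": 0}, {"xyz": [0, 0, 0.035], "turn": 0}, {"xyz": [0, 0, 0.025], "turn": 0}, {"xyz": [0, 0.012, 0], "turn": 0}, {"xyz": [0, 0.03, 0], "turn": -0.015}, {"xyz": [-0.001, 0.037, 0], "turn": -0.015}, {"xyz": [-0.001, 0.037, 0], "turn": -0.015}, {"xyz": [-0.001, 0.037, 0], "turn": -0.018}, {"xyz": [-0.001, 0.037, 0], "turn": 0}, {"xyz": [0, 0.037, 0], "turn": 0}]'

```text
clock: 12.28
tcp_pos: [0.6049, -0.1317, 0.4203]
orientation: [0.112, -3.137, -0.002]
contact_force: [0.5, -0.1, -1.2]
grip_width: 0.0114
```

Request:
apply_moves --deltas '[{"xyz": [0, 0.037, 0], "turn": 0}, {"xyz": [0, 0.025, 0], "turn": 0}, {"xyz": [0, 0.015, 0], "turn": 0}, {"xyz": [0, 0, 0], "turn": 0}, {"xyz": [0, 0, 0], "turn": 0}, {"xyz": [0, 0, 0], "turn": 0}, {"xyz": [0, 0, 0], "turn": 0}]'

```text
clock: 12.87
tcp_pos: [0.6056, -0.059, 0.4213]
orientation: [0.107, -3.139, 0.001]
contact_force: [-0.0, -1.0, -2.5]
grip_width: 0.0118
```

```bash
python3 look.py w8
python3 - <<'E'
from h import *
f=cv2.imread("pics/w8.png"); cv2.imwrite("pics/w8c.png",cv2.resize(f[100:350,220:420],None,fx=3,fy=2.4,interpolation=cv2.INTER_CUBIC))
f=grab_frame("top");crop(f,280,90,130,130,4.5,"t8.png")
f=grab_frame("scene");crop(f,230,110,140,160,3.7,"s8.png")
E
```

```text
12.8667 [ 0.60561279 -0.05902041  0.42134352] q [-0.327  0.37   0.421  1.725 -0.167  1.083  1.787] jaw 93.9027174257753 z [-8.84048828e-04 -7.32613716e-04 -9.99999341e-01] F [-0.01324515 -0.96493227 -2.46859436] w 0.011840510828605228
```

View pics/w8.png

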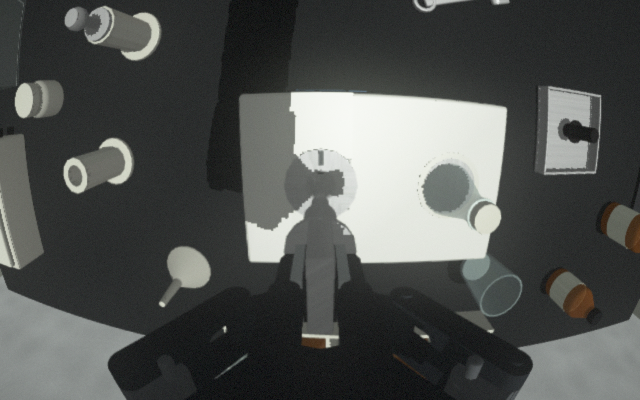

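View pics/t8.png

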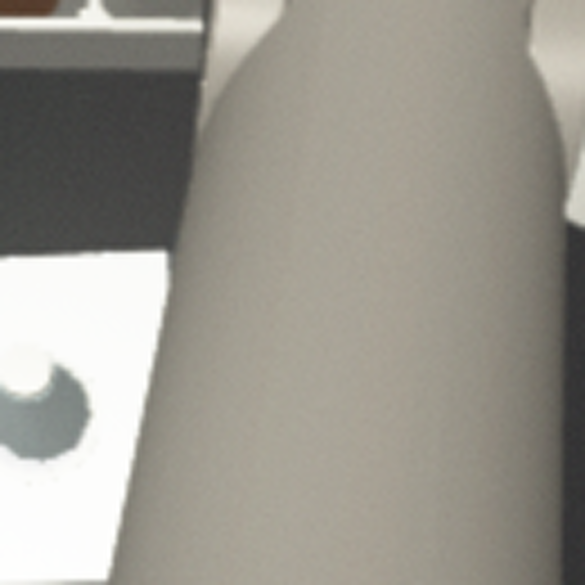

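View pics/s8.png

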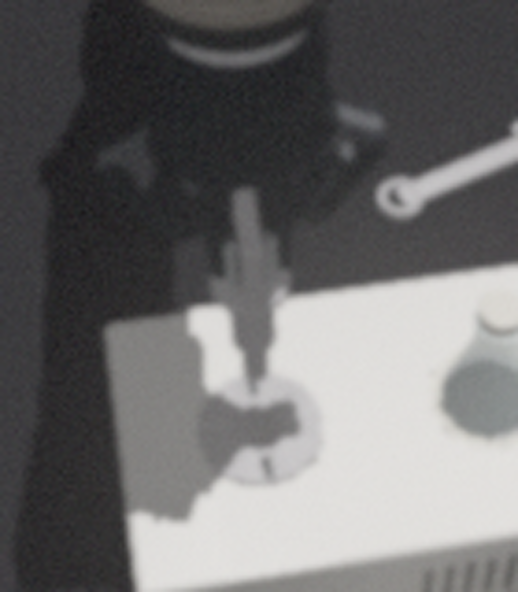

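Run:
```python
from h import *
f=cv2.imread("pics/w8.png"); cv2.imwrite("pics/w8c.png",cv2.resize(f[140:260,270:370],None,fx=6,fy=5,interpolation=cv2.INTER_CUBIC))
S=camera_model("scene")
f=cv2.resize(grab_frame("scene")[150:250,260:340,::-1],None,fx=8,fy=6,interpolation=cv2.INTER_CUBIC); cv2.imwrite("pics/s8c.png",f)
```

```text
(no output)
```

View pics/w8c.png

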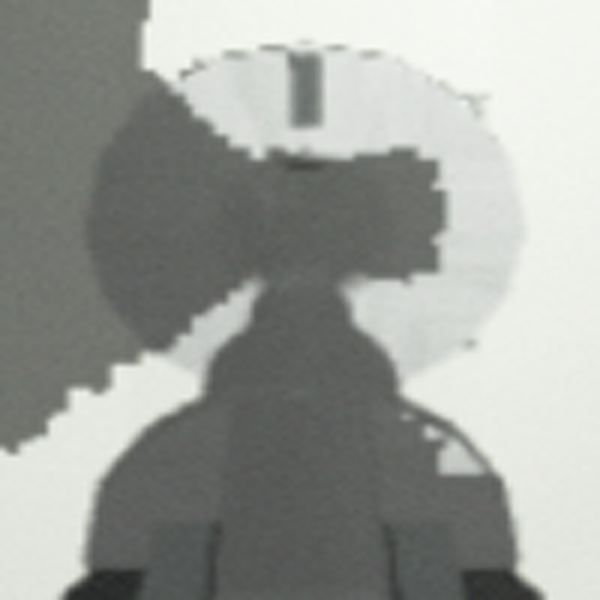

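View pics/s8c.png

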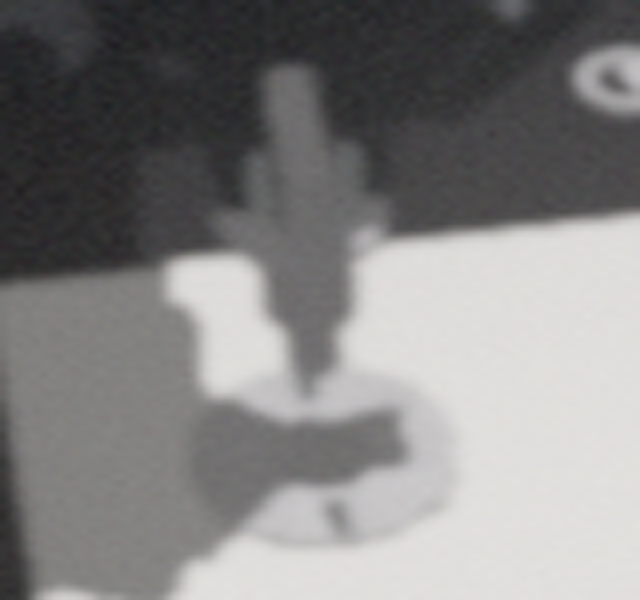

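Run:
```python
from h import *; import pickle
m=pickle.load(open("pics/w8.pkl","rb"))
u=lambda p:((p[0]+.5)/6-.5+270,(p[1]+.5)/5-.5+140)
print("boss",np.mean([onz(m,u(p),.1,True) for p in[(88,215),(522,220)]],0))
print("groove",onz(m,u((305,90)),.1,True))
print("boss top edge",onz(m,u((305,45)),.1,True))
print("flange",np.mean([onz(m,u(p),.241,True) for p in[(88,550),(515,550)]],0))
print("shank bottom z.189 edges",[onz(m,u(p),.189,True) for p in[(207,385),(398,385)]])
print("neck low z.158",[onz(m,u(p),.16,True) for p in[(258,300),(350,300)]])
S=camera_model("scene"); v=lambda p:((p[0]+.5)/8-.5+260,(p[1]+.5)/6-.5+150)
print("tip scene",onz(S,v((307,395)),.151)); 
print("boss scene",onz(S,v((325,455)),.1))
print("boss scene edges",[onz(S,v(p),.1) for p in[(192,450),(455,450)]])
print("shank scene",[onz(S,v(p),.189) for p in[(270,315),(350,315)]])
```

```text
boss [ 0.60161978 -0.0571726   0.1       ]
groove [ 0.57670039 -0.05890557  0.1       ]
boss top edge [ 0.56806404 -0.05949554  0.1       ]
flange [ 0.6021551  -0.05790204  0.241     ]
shank bottom z.189 edges [array([ 0.60341189, -0.06874646,  0.189     ]), array([ 0.60192047, -0.0466318 ,  0.189     ])]
neck low z.158 [array([ 0.59985076, -0.06363842,  0.16      ]), array([ 0.59904359, -0.05168715,  0.16      ])]
tip scene [ 0.61426329 -0.05996169  0.151     ]
boss scene [ 0.60713752 -0.05644431  0.1       ]
boss scene edges [array([ 0.60109175, -0.09063527,  0.1       ]), array([ 0.60907336, -0.02259959,  0.1       ])]
shank scene [array([ 0.60727992, -0.06680769,  0.189     ]), array([ 0.60947896, -0.04786535,  0.189     ])]
```

Request:
apply_moves --deltas '[{"xyz": [0, 0, -0.02], "turn": 0}, {"xyz": [0, 0, -0.02], "turn": 0}, {"xyz": [0, 0, -0.01], "turn": 0}, {"xyz": [0, 0, -0.005], "turn": 0}, {"xyz": [0, 0, -0.005], "turn": 0}, {"xyz": [0, 0, -0.005], "turn": 0}, {"xyz": [0, 0, 0], "turn": 0}, {"xyz": [0, 0, 0], "turn": 0}]'

```text
clock: 13.73
tcp_pos: [0.6062, -0.0574, 0.3571]
orientation: [-0.111, 3.139, -0.0]
contact_force: [1.4, -0.6, -0.8]
grip_width: 0.0115
```

```bash
python3 look.py w9
python3 - <<'E'
from h import *
f=cv2.imread("pics/w9.png"); cv2.imwrite("pics/w9c.png",cv2.resize(f[140:290,260:380],None,fx=5,fy=4,interpolation=cv2.INTER_CUBIC))
f=cv2.resize(grab_frame("scene")[150:250,260:340,::-1],None,fx=8,fy=6,interpolation=cv2.INTER_CUBIC); cv2.imwrite("pics/s9c.png",f)
E
```

```text
13.7333 [ 0.60615581 -0.05744804  0.35710308] q [-0.308  0.437  0.398  1.789 -0.202  0.956  1.815] jaw 94.0353022169128 z [ 5.65605260e-04  1.71564449e-05 -9.99999840e-01] F [ 1.36354554 -0.57446347 -0.78209035] w 0.011475195484698978
```

View pics/w9c.png

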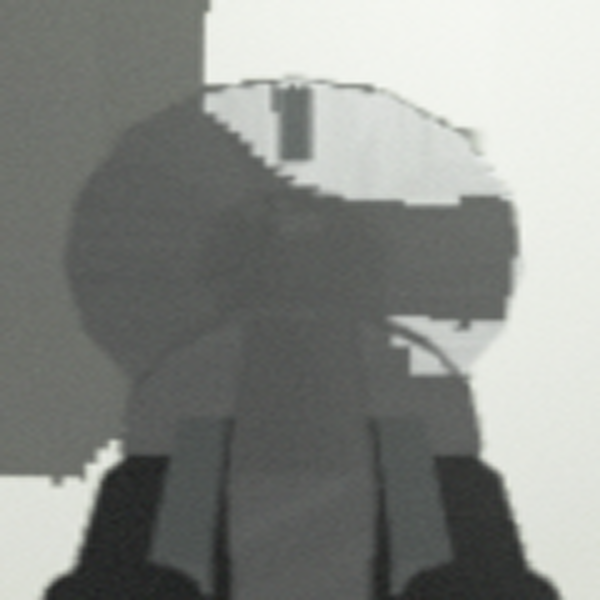

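View pics/s9c.png

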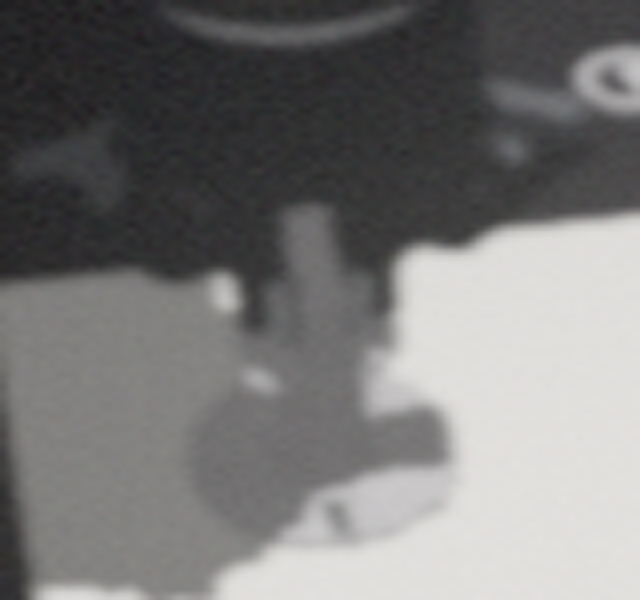

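Request:
apply_moves --deltas '[{"xyz": [0, 0, -0.003], "turn": 0}, {"xyz": [0, 0, -0.003], "turn": 0}, {"xyz": [0, 0, -0.003], "turn": 0}, {"xyz": [0, 0, -0.003], "turn": 0}, {"xyz": [0, 0, 0], "turn": 0}]'

```text
clock: 14.25
tcp_pos: [0.6057, -0.0572, 0.3438]
orientation: [0.111, -3.138, -0.0]
contact_force: [-0.3, -0.2, -1.8]
grip_width: 0.0115
```

Lugs have entered freely. On down, shank enters next (flange at about 157 mm).

Request:
apply_moves --deltas '[{"xyz": [0, 0, -0.004], "turn": 0}, {"xyz": [0, 0, -0.004], "turn": 0}, {"xyz": [0, 0, -0.003], "turn": 0}, {"xyz": [0, 0, -0.003], "turn": 0}, {"xyz": [0, 0, -0.002], "turn": 0}, {"xyz": [0, 0, 0], "turn": 0}]'

```text
clock: 14.75
tcp_pos: [0.6058, -0.0573, 0.3281]
orientation: [0.111, -3.139, -0.0]
contact_force: [0.3, -0.2, -1.2]
grip_width: 0.0114
```

```bash
python3 -c "
from h import *
o=readout.get_obs();print(o['tcp_pos'],o['contact_force'],o['moment'])"
```

```text
[ 0.60580286 -0.0572972   0.32811155] [ 0.33274021 -0.16072028 -1.17029899] [ 0.04799457 -0.00789853 -0.03045171]
```

Request:
apply_moves --deltas '[{"xyz": [0, 0, -0.003], "turn": 0}, {"xyz": [0, 0, -0.003], "turn": 0}, {"xyz": [0, 0, -0.004], "turn": 0}, {"xyz": [0, 0, -0.004], "turn": 0}, {"xyz": [0, 0, -0.004], "turn": 0}, {"xyz": [0, 0, -0.004], "turn": 0}, {"xyz": [0, 0, -0.002], "turn": 0}, {"xyz": [0, 0, 0], "turn": 0}]'

```text
clock: 15.42
tcp_pos: [0.6058, -0.0574, 0.304]
orientation: [0.111, -3.139, 0.0]
contact_force: [-0.4, -0.5, -1.4]
grip_width: 0.0114
```

Request:
apply_moves --deltas '[{"xyz": [0, 0, -0.002], "turn": 0}, {"xyz": [0, 0, -0.002], "turn": 0}, {"xyz": [0, 0, -0.002], "turn": 0}, {"xyz": [0, 0, -0.002], "turn": 0}, {"xyz": [0, 0, 0], "turn": 0}]'

```text
clock: 15.83
tcp_pos: [0.6059, -0.0574, 0.2963]
orientation: [0.111, -3.139, 0.0]
contact_force: [0.5, -1.0, -2.3]
grip_width: 0.0114
```

Request:
apply_moves --deltas '[{"xyz": [0, 0, -0.001], "turn": 0}, {"xyz": [0, 0, -0.001], "turn": 0}, {"xyz": [0, 0, 0], "turn": 0}]'

```text
clock: 16.08
tcp_pos: [0.606, -0.0575, 0.2946]
orientation: [-0.111, 3.14, -0.0]
contact_force: [0.4, -1.5, -2.4]
grip_width: 0.0113
```

Request:
apply_moves --deltas '[{"xyz": [0, 0, -0.001], "turn": 0}, {"xyz": [0, 0, -0.001], "turn": 0}, {"xyz": [0, 0, 0], "turn": 0}]'

```text
clock: 16.33
tcp_pos: [0.606, -0.0575, 0.2926]
orientation: [-0.111, 3.14, -0.0]
contact_force: [0.7, -2.3, -1.7]
grip_width: 0.0112
```

Request:
apply_moves --deltas '[{"xyz": [0, 0, -0.0005], "turn": 0}, {"xyz": [0, 0, -0.0005], "turn": 0}, {"xyz": [0, 0, 0], "turn": 0}, {"xyz": [0, 0, 0], "turn": 0}]'

```text
clock: 16.67
tcp_pos: [0.606, -0.0575, 0.2919]
orientation: [-0.111, 3.139, -0.0]
contact_force: [-1.0, -2.3, 1.3]
grip_width: 0.0112
```

Request:
apply_moves --deltas '[{"xyz": [0, 0, 0], "turn": -0.05}, {"xyz": [0, 0, -0.0003], "turn": -0.07}, {"xyz": [0, 0, -0.0003], "turn": -0.07}, {"xyz": [0, 0, -0.0003], "turn": -0.07}, {"xyz": [0, 0, 0], "turn": 0}]'

```text
clock: 17.08
tcp_pos: [0.6059, -0.0575, 0.2907]
orientation: [-0.301, -3.127, 0.001]
contact_force: [-0.6, -2.6, -0.2]
grip_width: 0.0112
```

```bash
cat > st.py <<'E'
from h import *
from scipy.spatial.transform import Rotation as Ro
o=readout.get_obs();R=Ro.from_rotvec(o["orientation"]).as_matrix()
print(o["clock"],o['tcp_pos'],o['contact_force'],o['moment'],"jaw",np.degrees(np.arctan2(R[1,1],R[0,1])),"w",o["grip_width"])
E
python3 st.py
```

```text
17.0833 [ 0.60590505 -0.0575379   0.29072476] [-0.58422689 -2.60341257 -0.15356904] [-0.73602641  0.12828059  0.00186844] jaw 79.0009209275139 w 0.01122810235375196
```

Request:
apply_moves --deltas '[{"xyz": [0, 0, -0.0004], "turn": -0.07}, {"xyz": [0, 0, -0.0003], "turn": -0.07}, {"xyz": [0, 0, -0.0003], "turn": -0.07}, {"xyz": [0, 0, -0.0003], "turn": -0.07}, {"xyz": [0, 0, -0.0003], "turn": -0.07}, {"xyz": [0, 0, 0], "turn": 0}]'

```text
clock: 17.58
tcp_pos: [0.6058, -0.0577, 0.289]
orientation: [-0.838, -3.028, 0.001]
contact_force: [-0.2, -4.1, -1.1]
grip_width: 0.0109
```

```bash
python3 st.py; python3 look.py w10;  python3 - <<'E'
from h import *
f=cv2.imread("pics/w10.png"); cv2.imwrite("pics/w10c.png",cv2.resize(f[140:340,240:400],None,fx=4,fy=3,interpolation=cv2.INTER_CUBIC))
E
```

```text
17.5833 [ 0.60584472 -0.05767253  0.28903681] [-0.21725257 -4.05208144 -1.1465168 ] [-0.94033118  0.18152453 -0.02033367] jaw 59.05724897074702 w 0.010881044409896175
17.5833 [ 0.60584472 -0.05767253  0.28903681] q [-0.394  0.548  0.524  1.847 -0.356  0.841  1.339] jaw 59.05724897074702 z [-3.78150785e-04 -8.00534311e-04 -9.99999608e-01] F [-0.21725257 -4.05208144 -1.1465168 ] w 0.010881044409896175
```

View pics/w10c.png

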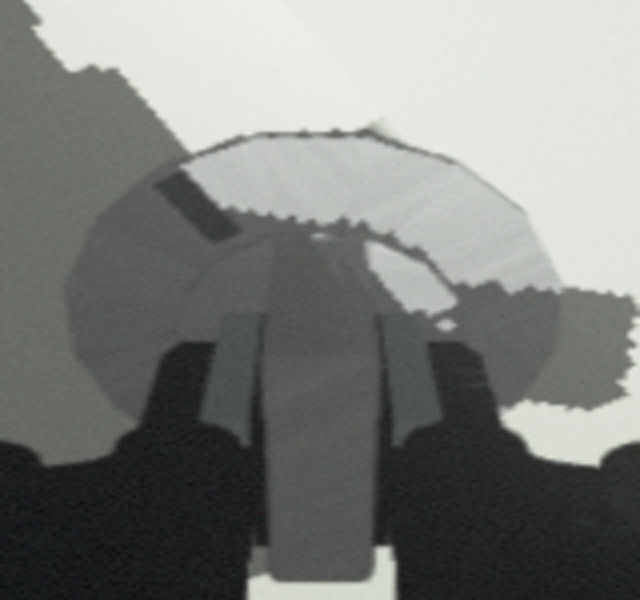

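Request:
apply_moves --deltas '[{"xyz": [0, 0, -0.0004], "turn": -0.07}, {"xyz": [0, 0, -0.0003], "turn": -0.07}, {"xyz": [0, 0, -0.0003], "turn": -0.07}, {"xyz": [0, 0, -0.0003], "turn": -0.07}, {"xyz": [0, 0, -0.0003], "turn": -0.07}, {"xyz": [0, 0, 0], "turn": 0}]'

```text
clock: 18.13
tcp_pos: [0.6058, -0.0578, 0.2874]
orientation: [-1.351, -2.836, 0.002]
contact_force: [-0.6, -5.3, -0.9]
grip_width: 0.0114
```

```bash
python3 st.py
```

```text
18.1333 [ 0.60577478 -0.05780192  0.28736507] [-0.6475977  -5.33699378 -0.94542617] [-1.15406267  0.22101272  0.05956931] jaw 39.05237631596881 w 0.011410071834760631
```

Request:
apply_moves --deltas '[{"xyz": [0, -0.0004, -0.0003], "turn": -0.05}, {"xyz": [0, 0, -0.0003], "turn": -0.05}, {"xyz": [0, 0, -0.0002], "turn": -0.05}, {"xyz": [0, 0, 0], "turn": 0}]'

```text
clock: 18.47
tcp_pos: [0.6058, -0.058, 0.2866]
orientation: [-1.557, -2.728, 0.001]
contact_force: [-0.9, -3.5, -1.1]
grip_width: 0.0111
```

```bash
python3 st.py
```

```text
18.4667 [ 0.60575541 -0.05802359  0.28658559] [-0.89472133 -3.45600183 -1.06744214] [-1.01890558  0.29231406  0.05918902] jaw 30.556234764639246 w 0.0111323574183722
```

Request:
apply_moves --deltas '[{"xyz": [0, 0, -0.0002], "turn": -0.05}, {"xyz": [0, 0, -0.0002], "turn": -0.05}, {"xyz": [0, 0, 0], "turn": 0}]'

```text
clock: 18.72
tcp_pos: [0.6057, -0.0581, 0.2865]
orientation: [-1.692, -2.647, 0.001]
contact_force: [-2.6, -4.5, 2.0]
grip_width: 0.0117
```

```bash
python3 st.py
```

```text
18.7167 [ 0.60567631 -0.05811656  0.28650617] [-2.58890516 -4.53818637  1.95609872] [-1.02374643  0.51538575  0.03708126] jaw 24.831798967303 w 0.011682726189369323
```

Request:
apply_moves --deltas '[{"xyz": [0, 0, 0], "turn": -0.05}, {"xyz": [0, 0, 0], "turn": -0.05}, {"xyz": [0, 0, 0], "turn": 0}, {"xyz": [0, 0, 0], "turn": 0}]'

```text
clock: 19.05
tcp_pos: [0.6057, -0.0582, 0.2865]
orientation: [-1.819, -2.561, 0.001]
contact_force: [-3.5, -3.9, 2.2]
grip_width: 0.0114
```

```bash
python3 st.py; python3 look.py w11
python3 - <<'E'
from h import *
f=cv2.imread("pics/w11.png"); cv2.imwrite("pics/w11c.png",cv2.resize(f[140:340,240:400],None,fx=4,fy=3,interpolation=cv2.INTER_CUBIC))
E
```

```text
19.05 [ 0.60565185 -0.05815191  0.28648148] [-3.53673516 -3.90107463  2.23840437] [-1.04162446  0.69920761 -0.02217535] jaw 19.22513754869239 w 0.011382484107000872
19.05 [ 0.60565185 -0.05815191  0.28648148] q [-0.513  0.601  0.703  1.856 -0.499  0.869  0.771] jaw 19.22513754869239 z [-8.29749086e-04 -2.66305978e-04 -9.99999620e-01] F [-3.53673516 -3.90107463  2.23840437] w 0.011382484107000872
```

View pics/w11c.png

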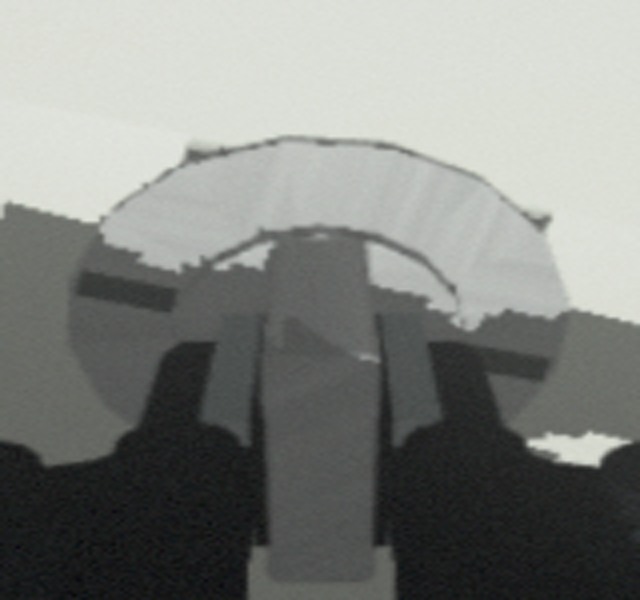

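Request:
apply_moves --deltas '[{"xyz": [0, 0, 0], "turn": 0}, {"xyz": [0, 0, 0], "turn": 0}, {"xyz": [0, 0, 0], "turn": 0}, {"xyz": [0, 0, 0], "turn": 0}, {"xyz": [0, 0, 0], "turn": 0}, {"xyz": [0, 0, 0], "turn": 0}]' --claw -0.5

```text
clock: 19.6
tcp_pos: [0.6061, -0.0574, 0.2864]
orientation: [-1.824, -2.558, -0.001]
contact_force: [0.1, 0.6, 0.4]
grip_width: 0.0641
```

Request:
apply_moves --deltas '[{"xyz": [0, 0, 0.015], "turn": 0}, {"xyz": [0, 0, 0.03], "turn": 0}, {"xyz": [0, 0, 0.035], "turn": 0}, {"xyz": [0, 0, 0.035], "turn": 0}, {"xyz": [0, 0, 0.02], "turn": 0}, {"xyz": [-0.02, -0.02, 0], "turn": 0}, {"xyz": [-0.02, -0.03, 0], "turn": 0}, {"xyz": [-0.02, -0.03, 0], "turn": 0}, {"xyz": [-0.02, -0.03, 0], "turn": 0}, {"xyz": [0, -0.03, 0], "turn": 0}, {"xyz": [0, 0, 0], "turn": 0}, {"xyz": [0, 0, 0], "turn": 0}]'

```text
clock: 20.6
tcp_pos: [0.5252, -0.1997, 0.4218]
orientation: [1.829, 2.553, 0.0]
contact_force: [0.3, 0.4, 0.2]
grip_width: 0.0646
```

```bash
python3 look.py w12
python3 - <<'E'
from h import *
f=grab_frame("top");cv2.imwrite("pics/t12.png",f[:,:,::-1]);crop(f,310,150,70,60,10,"t12c.png")
f=grab_frame("scene");cv2.imwrite("pics/s12.png",f[:,:,::-1]);crop(f,260,180,80,70,8,"s12c.png")
E
```

```text
20.6 [ 0.52524393 -0.19969255  0.42176164] q [-0.425  0.363  0.871  1.853 -0.315  1.07   0.896] jaw 18.75865089266251 z [ 7.73801723e-04 -2.17602279e-04 -9.99999677e-01] F [0.26726456 0.35113542 0.17903213] w 0.06455480047789422
```

View pics/w12.png

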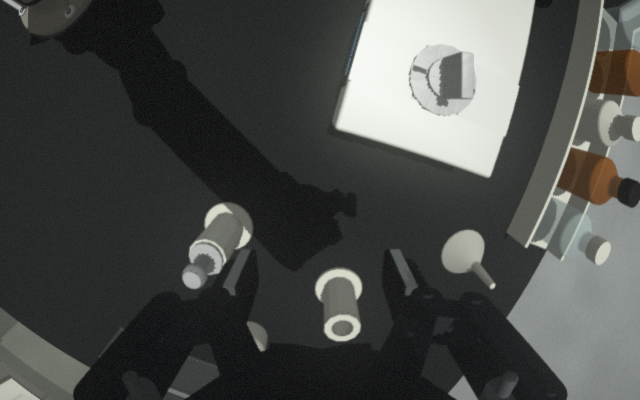

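View pics/s12c.png

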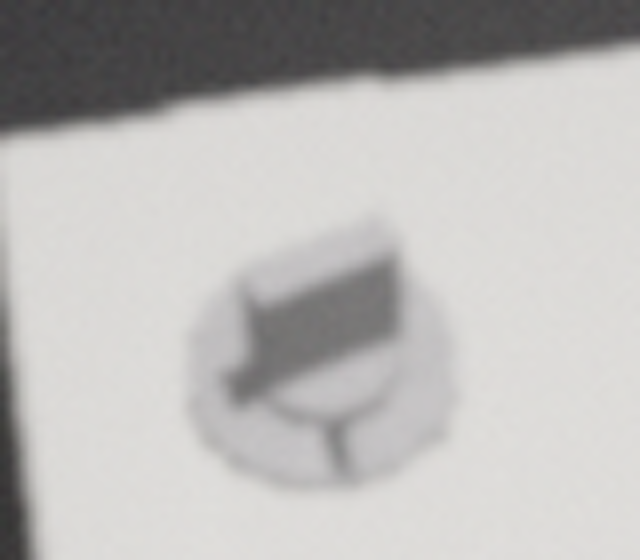

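View pics/s12.png

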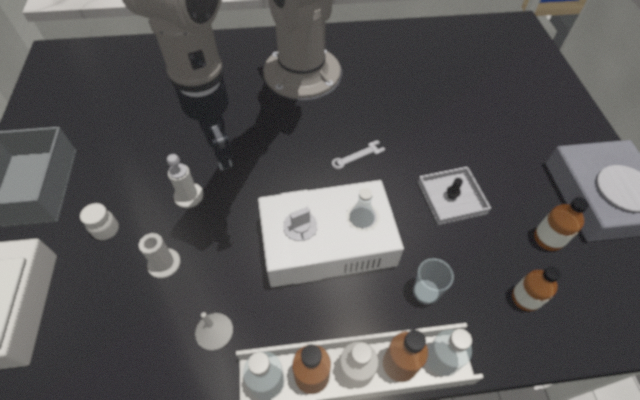

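View pics/t12c.png

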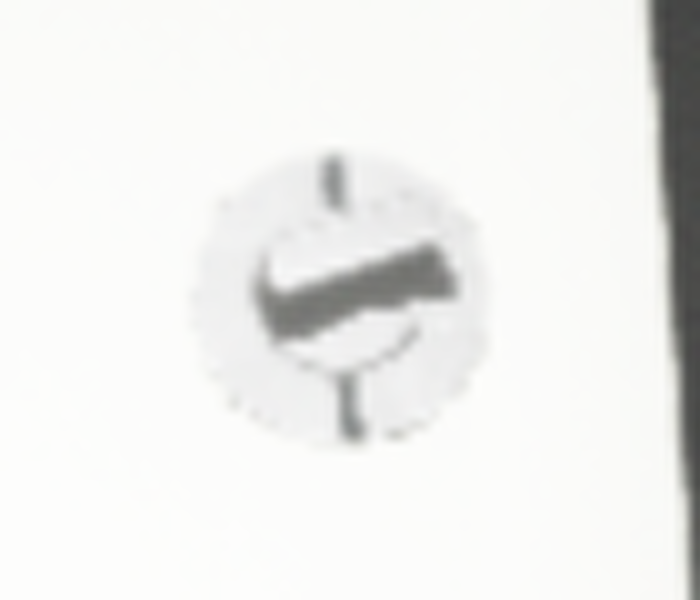

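Run:
```python
from h import *
S=camera_model("scene");T=camera_model("top"); v=lambda p:((p[0]+.5)/8-.5+260,(p[1]+.5)/8-.5+180);w=lambda p:((p[0]+.5)/10-.5+310,(p[1]+.5)/10-.5+150)
a,b=[onz(S,v(p),.15) for p in[(258,303),(395,258)]];d=b-a;print(a,b,np.linalg.norm(d),np.degrees(np.arctan2(d[1],d[0]))-180)
a,b=[onz(T,w(p),.15) for p in[(265,290),(435,242)]];d=b-a;print("top edge",a,b,np.linalg.norm(d),np.degrees(np.arctan2(d[1],d[0])))
```

```text
[ 0.61691679 -0.07234311  0.15      ] [ 0.60773672 -0.03745783  0.15      ] 0.036072936321126375 -75.2568408440169
top edge [ 0.59499246 -0.03812349  0.15      ] [ 0.60661317 -0.07638336  0.15      ] 0.03998572630016985 -73.10484230819905
```

```bash
python3 -c "
from h import *
print(r.hand_in())"
```

```text
the job is handed in; nothing more can be done
None
```

I handed the job in at about 20.7 s of the 72 s. The stopper stands upright in the steel tray. The probe is screwed into the well, with its flange on the boss as far as I could measure.

- **Fit:** The lugs passed the flat-top level (flange about 12 mm up) with under 3 N on the wrist. First contact came with the flange about 5 mm above the boss, as expected through the gaps.
- **Turn:** I turned the tool 74.8° clockwise. At the end its height stopped sinking, putting the flange at about 100 mm, level with the boss top. Forces stayed under about 6 N in each axis, with almost no twisting moment.
- **Check on the angle:** After release, the wing edge measured about 79° from the groove line in the scene camera and 77° in the top camera. Both are slightly more than the tool's 74.8°, but within the 70 to 80° range and within what I can read from the pixels.
- **Rest of the scene:** The last pictures show the rod and the flask where they stood and the gripper clear of everything.
- **Disagreement:** The wrist camera placed the boss 3 to 4 mm nearer the robot than the other two cameras did. I used the other two, and the free entry into the well supports that.

I judged flushness from the tool height and the pictures; I had no direct measurement of the gap between flange and boss.

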